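# Turn the recipe binder's top divider

### The job

A recipe ring binder lies open on the kitchen counter. With a fingertip or the outside of the fingers under its tab, push the top divider on the right-hand side (the one whose tab is at the end nearer the robot) up and over the rings, so that it ends lying flat on the left-hand pages. Do not pinch, grip or press hard on it, and leave the divider beneath it, the binder and the things around it where they are.

Things in the scene. Friction and masses are not known exactly. Their poses are not given: they have to be found in the camera images.
- binder: Open A5 ring binder, loose, 2 kg. Origin on the counter under mid-spine; x along the spine away from the robot, y left, z up (yaw within 0.3 rad). Grey covers 3 mm thick reach 115 mm either way in x, 206 mm in y. Right page block: 210 mm long (x), top 34 mm above the counter, outer edge 174 mm from the spine line at the top, about 15 mm further in at the bottom.
- ring_axis (a point): Middle of the axis about which the right-hand dividers turn: the rings' centre line, 40 mm above the counter, along the binder's x. Two steel rings of 70 mm outer diameter stand at x = -40 and +40 mm, their tops 75 mm above the counter.
- left_pages (a point): Middle of the left-hand side where the divider must lie, 37.5 mm above the counter: pages with an earlier, fixed divider on top (its tab in the middle of its edge). Axes: the binder's.
- top_divider (a joint): Angle of the top divider about ring_axis, rad: 0 flat on the right-hand pages, 1.57 upright, 3.14 flat on the left-hand pages. Slight friction (0.04 N m): it stays where left within about 20 degrees of upright; beyond, it falls slowly to the side it leans to.
- top_tab (a point): Centre of the top divider's tab, 189 mm from the ring axis, at binder x = -73 mm (end nearer the robot). The divider: rigid brown board 3 mm thick, 0.1 kg, 212 mm long (x), from 26 to 178 mm from the ring axis; tab 66 mm long (x), jutting on to 200 mm. At the start the tab overhangs the pages: underside 38.5 mm above the counter, only the 3 mm cover beneath. Axes as the binder's at the start.
- second_divider (a joint): The same angle for the second divider, which lies on the right-hand pages just beneath the top one; it must stay near 0.
- second_tab (a point): Centre of the second divider's tab (66 mm long, 22 mm jutting out), at the end farther from the robot, 73 mm to +x of the binder's origin, 36 mm above the counter.
- mortar: Wooden mortar 118 mm across and 118 mm high with its pestle leaning in it, about 200 mm high in all; origin under its centre. Leave alone.
- tea_carton: Orange, white and green carton 75 x 135 x 105 mm high; origin under its centre. Leave alone.
- spice_canister: Clear square canister 64 x 64 x 90 mm high with a wooden lid; origin under its centre. Leave alone.
- spoon: Wooden spoon 260 mm long lying on the counter; origin under its middle, x along it towards the bowl. Leave alone.

How it is judged:
By the outcome, as a careful person would: the job done as asked, in the order asked, and still so for the second after the job is handed in, with the robot touching nothing.
It also fails if it takes over 51 s, if anything falls off the work surface, if the arm or the gripper's body presses on something with over 40 N, if the wrist force passes 120 N, or if a joint passes its speed limit or range.

### The arm

A 7-joint arm with a two-finger parallel gripper is mounted at the origin on the work surface. World frame = base frame: x ahead of the robot, y to its left, z up, the work surface at z = 0. Lengths are in m, angles in rad, forces in N, time in s.
With the tool pointing down it reaches from about 0.35 to 0.9 m from the base axis. Payload 8.1 kg.
Tool frame: the origin (TCP) lies midway between the tips of the shut fingers; the grasp point (between the pads) lies 19 mm behind it; x points along the fingers, z is the direction in which the jaws open and shut, and the axes are right-handed (so a half turn about x gives the same grasp; the last joint's range is limited). The gripper opens to 92 mm and grips with 3 to 60 N. Pads are 19 mm wide; open, the fingers measure 130 mm over their backs; the gripper's body (75 mm by 190 mm) begins 47 mm behind the grasp point.
Start: joints at [1.201, 0.434, 0.025, 1.573, -0.012, 1.134, -0.075], TCP at [0.165, -0.603, 0.227] pointing down, gripper open.
Joint ranges: [-2.62, 2.62], [-0.44, 2.09], [-1.27, 1.32], [0.08, 2.57], [-1.32, 4.46], [0.12, 2], [-2.74, 2.74]. Speed limits (rad/s): [2.22, 2.22, 3.01, 3.01, 3.14, 3.14, 3.14].

### API

Orientations are given as a rotation vector (axis times angle).
In Python, from cell import arm gives the robot as it stands. The module is installed in compiled form; this text tells all that it offers.
- The arm moves only by the tool move_arm, never from a script. Its argument "steps" is text: rows parted by semicolons, each of 5 numbers parted by spaces: the shift along the tool's x, y, z in m, then the turn about the tool's x in rad, then the closure in counts, from 0 (fully open) to 255 (shut). A call has 1 to 10 rows; each row is the pose to reach, as a shift and turn from the pose commanded when the call began, along the tool's axes at that moment; what a row does not reach only later rows make up. A row lasts 1/12 s, in which the tool goes at most 41.7 mm and 7.16 degrees, less where a joint would pass 70% of its speed; a pose out of reach is approached as far as the arm can. A call with a gripper value outside its range is refused whole. The fingers move at their own pace and stop on an object; "squeeze" is the grip in N (left out, the last holds). Time passes only in rows, so rows that repeat a pose let the fingers close. It gives the time, the measured TCP pose, the force and the opening at its end, in the units of the state.
- arm.observe(): the state, without advancing time (a new reading comes with each control period).
- arm.get_image(name): name is "scene" or "top" or "wrist"; returns a dict with "img" (400x640x3 uint8, blue, green, red), "z_map" (400x640 float32, m along the optical axis (not along the pixel's ray), 0 where there is no reading), "vfov" (degrees; the focal length in pixels is half the picture's height over the tangent of half this angle, whatever the lens; pixels are square), "cx", "cy" (the principal point, pixels), "extrinsics" (4x4, takes a point from camera to world coordinates). Camera axes: x right, y up, looking along -z (the intrinsics and any distortion apply to the point x, -y, -z); pixel columns grow to the right and rows downward; lengths in m; the calibration is good to about 2 mm. A picture is of the moment at which its call begins.
- arm.sign_off(): hands the job in, once; it reports no verdict.
The state is a dict: "clock": time; "joints": joint angles; "dq": joint speeds; "joint_efforts": joint torques, N m; "position": TCP position; "ee_rot": TCP orientation; "force": force on the tool from outside, world axes, zero at the start; "ft_torque": the same for the moment, N m; "width": opening from 0.0 (shut) to 1.0 (fully open).
Only numpy, scipy, OpenCV 4.12 (cv2) and the standard library are available. Lean on these libraries where they do the work, as an engineer would, in place of code of your own. Each camera call takes 0.05 s, during which the arm holds its last target.

## Working session

There is one attempt and no reset: what is moved stays moved. The work goes in short steps, Python scripts to look and compute and a tool call to move; the robot and the scene stay as the last step left them, time stands still between calls to the robot, and variables do not carry over. Pictures are saved under pics/ and viewed, and the job is handed in when it is done.

Besides the shell and the picture viewer there is one more tool, called after "Call:" by a JSON object that holds its "name" and its "arguments". move_arm: Moves the arm, as the interface text tells. Its arguments: {"type":"object","properties":{"steps":{"type":"string"},"squeeze":{"type":"number"}},"required":["steps"]}

```bash
mkdir -p pics; ls
python3 - <<'E'
from cell import arm
import cv2
s=arm.observe()
for k,v in s.items(): print(k,v)
for n in ("scene","top","wrist"):
    d=arm.get_image(n); cv2.imwrite(f"pics/{n}0.png",d["img"]); print(n,d["vfov"],d["cx"],d["cy"],d["extrinsics"],[k for k in d])
E
```

```text
pics
clock 0.0
joints [ 1.20137873  0.4352242   0.024967    1.57412016 -0.0115962   1.13399157
 -0.07508727]
dq [ 8.34066713e-04  5.35539756e-04 -1.84968823e-03 -8.41067258e-05
  1.06047503e-03  8.96787427e-04  5.57365698e-04]
joint_efforts [ 3.87509954e-04 -6.67846513e+01  9.85275395e-01 -3.14450061e+01
 -6.06116513e-02  4.30081389e-02  1.61400271e-04]
position [ 0.16459713 -0.60239431  0.22593523]
ee_rot [ 1.01137708  1.32505342 -1.00996147]
force [0.09205127 1.12553428 0.76374395]
ft_torque [-0.0471245   0.02019407 -0.01600168]
width 1.0009936346973392
scene 53.29365351830107 323.584667656703 206.22708828531688 [[ 0.78565038 -0.52927874  0.32033967  0.86612487]
 [ 0.61851689  0.66041764 -0.42577623 -0.40652352]
 [ 0.01379633  0.53264675  0.84622521  0.90182545]
 [ 0.          0.          0.          1.        ]] ['img', 'z_map', 'vfov', 'cx', 'cy', 'extrinsics']
top 48.47700747836038 319.24101508313225 205.6162614046417 [[ 1.09735853e-03  9.98410007e-01 -5.63582618e-02  5.05399290e-01]
 [-9.99767802e-01 -1.17506349e-04 -2.15482736e-02  2.10534569e-02]
 [-2.15206344e-02  5.63688217e-02  9.98178049e-01  1.16088367e+00]
 [ 0.00000000e+00  0.00000000e+00  0.00000000e+00  1.00000000e+00]] ['img', 'z_map', 'vfov', 'cx', 'cy', 'extrinsics']
wrist 66.70277844417676 320.4712625360698 202.068796008501 [[ 0.26292209  0.91857673  0.29510807  0.24538917]
 [-0.96481404  0.25108682  0.07803385 -0.57972373]
 [-0.00241767 -0.30524123  0.95227199  0.38435138]
 [ 0.          0.          0.          1.        ]] ['img', 'z_map', 'vfov', 'cx', 'cy', 'extrinsics']
```

View pics/scene0.png

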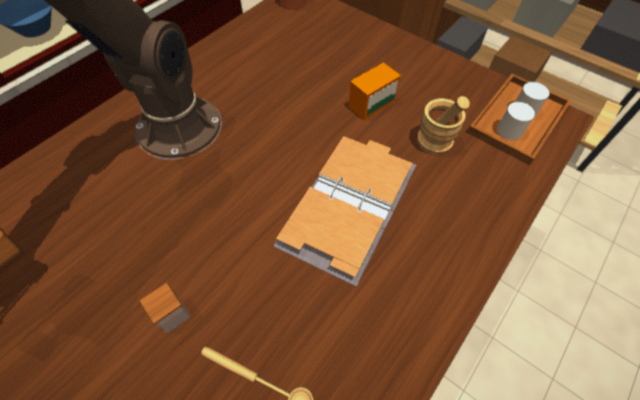

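View pics/top0.png

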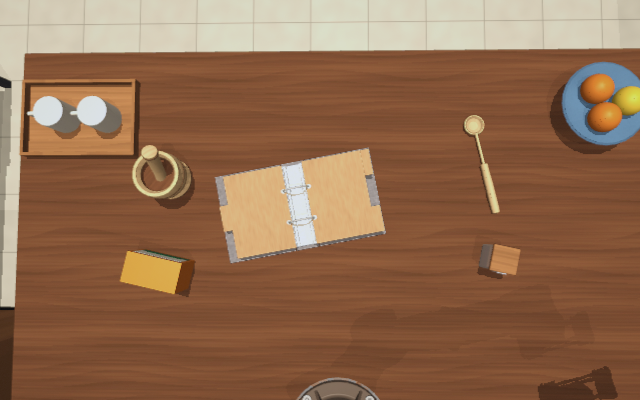

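View pics/wrist0.png

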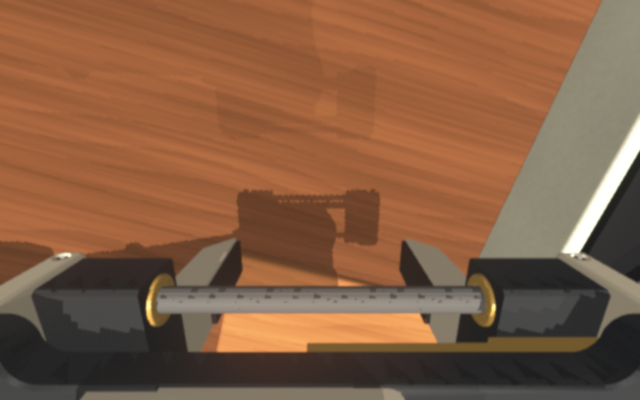

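Run:
```python
from cell import arm
import cv2,numpy as np
from scipy.spatial.transform import Rotation as R
np.set_printoptions(precision=3,suppress=True)
s=arm.observe()
print(R.from_rotvec(s["ee_rot"]).as_matrix())
for n,(r0,r1,c0,c1) in {"top":(130,280,200,400)}.items():
    d=arm.get_image(n); cv2.imwrite("pics/topcrop.png",cv2.resize(d["img"][r0:r1,c0:c1],None,fx=4,fy=4,interpolation=cv2.INTER_CUBIC))
d=arm.get_image("scene"); cv2.imwrite("pics/scenecrop.png",cv2.resize(d["img"][120:300,250:440],None,fx=3.3,fy=3.3,interpolation=cv2.INTER_CUBIC))
```

```text
[[-0.     0.965  0.264]
 [ 0.001  0.264 -0.965]
 [-1.    -0.    -0.001]]
```

View pics/topcrop.png

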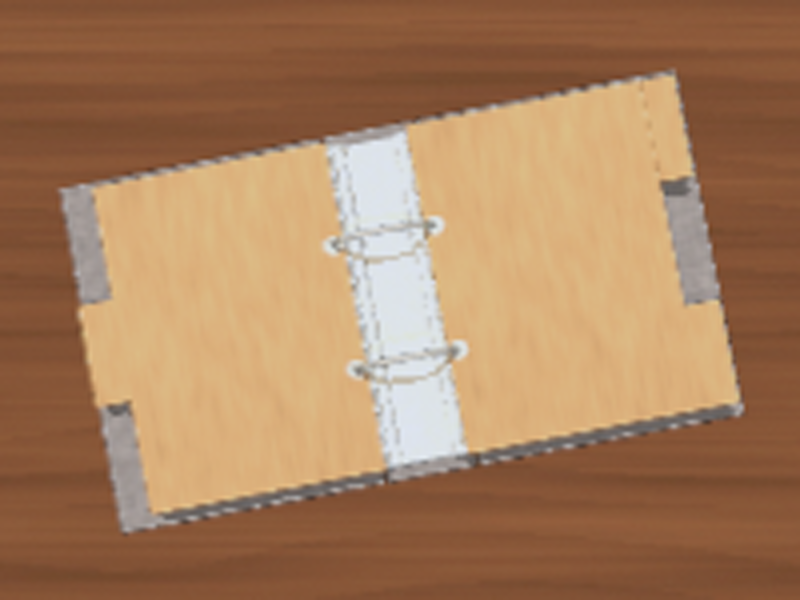

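View pics/scenecrop.png

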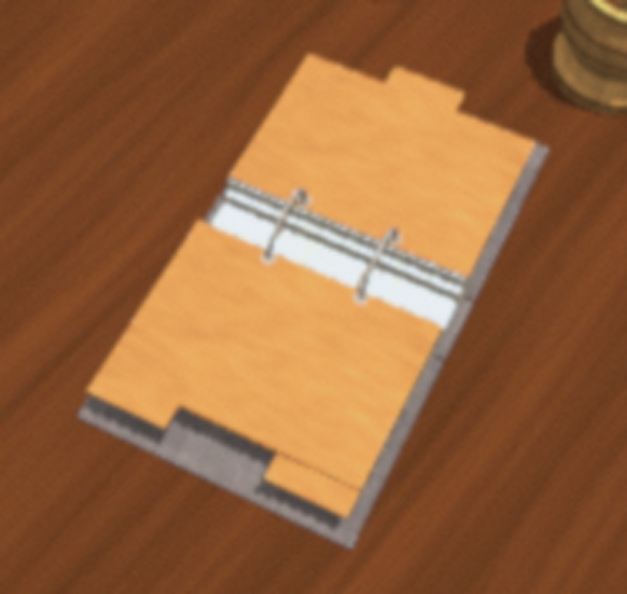

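```bash
cat > h.py <<'E'
from cell import arm
import cv2,numpy as np
from scipy.spatial.transform import Rotation as R
np.set_printoptions(precision=4,suppress=True,linewidth=150)
def K(d):
    h=d["img"].shape[0]; return h/2/np.tan(np.radians(d["vfov"])/2)
def ray(d,u,v):
    u=np.asarray(u,float);v=np.asarray(v,float);f=K(d)
    c=np.stack([(u-d["cx"])/f,-(v-d["cy"])/f,-np.ones_like(u)],-1)
    E=d["extrinsics"]; return E[:3,3],c@E[:3,:3].T
def plane(d,u,v,z):
    o,r=ray(d,u,v); t=(z-o[2])/r[...,2]; return o+r*t[...,None]
def cloud(d):
    h,w=d["z_map"].shape; u,v=np.meshgrid(np.arange(w),np.arange(h)); o,r=ray(d,u,v)
    P=o+r*d["z_map"][...,None]; P[d["z_map"]<=0]=np.nan; return P
def proj(d,p):
    E=d["extrinsics"]; q=(np.asarray(p)-E[:3,3])@E[:3,:3]; f=K(d)
    return np.stack([d["cx"]+f*q[...,0]/-q[...,2], d["cy"]-f*q[...,1]/-q[...,2]],-1)
E
python3 - <<'E'
from h import *
d=arm.get_image("top"); P=cloud(d); hsv=cv2.cvtColor(d["img"],cv2.COLOR_BGR2HSV)
for uv in [(230,210),(260,210),(340,200),(370,225),(362,160),(300,205),(380,262-50),(450,300)]:
    print(uv,d["img"][uv[1],uv[0]],hsv[uv[1],uv[0]],P[uv[1],uv[0]])
m=((hsv[...,0]<22)&(hsv[...,0]>10)&(hsv[...,2]>180)).astype(np.uint8)
m[:140]=0;m[270:]=0;m[:,:205]=0;m[:,400:]=0
cs,_=cv2.findContours(m,cv2.RETR_EXTERNAL,cv2.CHAIN_APPROX_NONE)
for c in sorted(cs,key=cv2.contourArea)[-2:]:
    a=cv2.approxPolyDP(c,2.5,True)[:,0]; print(cv2.contourArea(c)); print(np.c_[a,plane(d,a[:,0],a[:,1],0.041)])
w=((d["img"].min(2)>200)).astype(np.uint8);w[:140]=0;w[270:]=0;w[:,:205]=0;w[:,400:]=0
cs,_=cv2.findContours(w,cv2.RETR_EXTERNAL,cv2.CHAIN_APPROX_NONE);c=max(cs,key=cv2.contourArea);print(cv2.minAreaRect(c))
E
```

```text
(230, 210) [130 182 220] [ 17 104 220] [0.5575 0.2712 0.0424]
(260, 210) [124 176 220] [ 16 111 220] [0.5574 0.1948 0.0438]
(340, 200) [128 181 220] [ 17 107 220] [ 0.5826 -0.0071  0.0442]
(370, 225) [124 176 220] [ 16 111 220] [ 0.5198 -0.0824  0.0415]
(362, 160) [120 171 210] [ 17 109 210] [ 0.6847 -0.0632  0.0392]
(300, 205) [233 228 221] [103  13 233] [0.5717 0.0956 0.0142]
(380, 212) [129 173 213] [ 16 101 213] [ 0.5525 -0.1077  0.0408]
(450, 300) [ 53  81 130] [ 11 151 130] [ 0.3286 -0.2892  0.0045]
5027.5
[[281.     166.       0.6696   0.1426   0.041 ]
 [223.     177.       0.6417   0.2905   0.041 ]
 [228.     202.       0.5778   0.2769   0.041 ]
 [220.     207.       0.5651   0.2971   0.041 ]
 [224.     231.       0.5044   0.2861   0.041 ]
 [233.     230.       0.5069   0.2633   0.041 ]
 [238.     258.       0.4365   0.2498   0.041 ]
 [296.     246.       0.4669   0.1036   0.041 ]
 [292.     225.       0.5197   0.1139   0.041 ]
 [286.     222.       0.5272   0.1291   0.041 ]
 [291.     221.       0.5297   0.1165   0.041 ]
 [286.     193.       0.6007   0.1295   0.041 ]
 [280.
[... 362 characters left out ...]
6006   0.0889   0.041 ]
 [288.     194.       0.5981   0.1244   0.041 ]
 [306.     192.       0.6032   0.0788   0.041 ]
 [310.     217.       0.5399   0.0685   0.041 ]
 [314.     214.       0.5474   0.0584   0.041 ]
 [317.     217.       0.5399   0.0509   0.041 ]
 [312.     221.       0.5298   0.0634   0.041 ]
 [317.     242.       0.477    0.0508   0.041 ]
 [384.     230.       0.5073  -0.1174   0.041 ]
 [379.     205.       0.5702  -0.1053   0.041 ]
 [370.     205.       0.5702  -0.0827   0.041 ]
 [364.     177.       0.6411  -0.0679   0.041 ]
 [372.     173.       0.6513  -0.0882   0.041 ]]
((298.8085632324219, 204.36981201171875), (80.92598724365234, 19.69355010986328), 79.2156982421875)
```

Call:
{"name": "move_arm", "arguments": {"steps": "0 0.035 -0.022 -0.1 255;0 0.07 -0.045 -0.2 255;0 0.1 -0.067 -0.3 255;0 0.135 -0.09 -0.4 255;0 0.17 -0.112 -0.5 255;0 0.205 -0.134 -0.6 255;0 0.24 -0.157 -0.7 255;0 0.275 -0.18 -0.8 255;0 0.31 -0.202 -0.9 255;0 0.345 -0.225 -1.0 255", "squeeze": 5}}

```text
clock: 1.13
position: [0.4391, -0.2936, 0.227]
ee_rot: [0.235, 1.557, -0.235]
force: [0.6, -0.1, 0.1]
width: 0.325
```

Call:
{"name": "move_arm", "arguments": {"steps": "0 0.03 0.014 -0.1 255;0 0.06 0.028 -0.2 255;0 0.09 0.042 -0.3 255;0 0.12 0.055 -0.4 255;0 0.15 0.069 -0.5 255;0 0.15 0.069 -0.5 255;0 0.15 0.069 -0.5 255"}}

```text
clock: 1.72
position: [0.5498, -0.1706, 0.2265]
ee_rot: [-0.156, 1.565, 0.157]
force: [0.2, -0.7, 0.2]
width: 0.003
```

Run:
```python
from h import *
s=arm.observe(); print(s["clock"],s["position"],s["force"],s["width"],s["joints"]); print(R.from_rotvec(s["ee_rot"]).as_matrix())
for n in ("wrist","scene"):
    d=arm.get_image(n); cv2.imwrite(f"pics/{n}1.png",d["img"])
    np.savez(f"{n}1.npz",**d)
d=arm.get_image("top");np.savez(f"top1.npz",**d);cv2.imwrite("pics/scene1c.png",cv2.resize(np.load("scene1.npz")["img"][60:310,220:460],None,fx=3,fy=2.4))
```

```text
1.7167 [ 0.5498 -0.1706  0.2265] [ 0.2113 -0.7308  0.246 ] 0.003220937866454243 [ 0.5584  0.4027 -0.4826  1.6659  0.202   1.1229  0.2201]
[[ 0.0002 -0.1981  0.9802]
 [ 0.0011  0.9802  0.1981]
 [-1.      0.001   0.0004]]
```

View pics/wrist1.png

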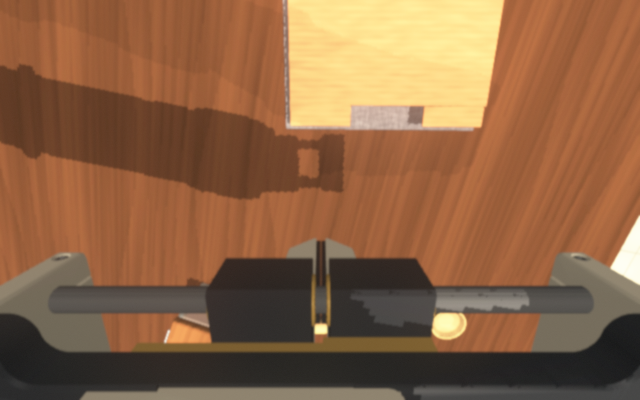

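View pics/scene1c.png

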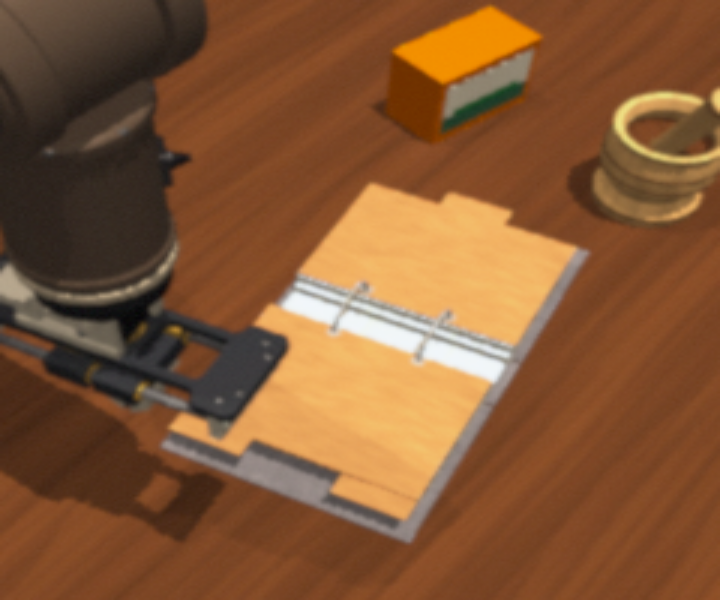

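Run:
```python
from h import *
d=dict(np.load("wrist1.npz")); im=d["img"]
cv2.imwrite("pics/w1c.png",cv2.resize(im[80:145,270:500],None,fx=3.4,fy=3.4*2,interpolation=cv2.INTER_NEAREST))
for u in (300,320,340,440,470): print(u,[tuple(x) for x in im[118:136,u].tolist()])
hsv=cv2.cvtColor(im,cv2.COLOR_BGR2HSV)
```

```text
300 [(137, 218, 253), (137, 218, 253), (136, 216, 253), (136, 217, 253), (140, 221, 253), (144, 224, 254), (146, 224, 253), (150, 212, 247), (158, 190, 226), (163, 180, 207), (142, 158, 189), (102, 126, 172), (74, 108, 172), (67, 105, 173), (65, 104, 173), (65, 104, 173), (66, 105, 173), (66, 104, 172)]
320 [(137, 218, 253), (136, 218, 253), (134, 214, 253), (134, 214, 253), (136, 216, 253), (137, 218, 253), (137, 213, 252), (137, 197, 245), (146, 180, 224), (152, 170, 200), (138, 154, 183), (105, 126, 166), (73, 103, 158), (63, 97, 158), (60, 96, 158), (60, 96, 158), (62, 97, 158), (60, 95, 157)]
340 [(143, 223, 254), (144, 225, 254), (143, 223, 254), (140, 221, 254), (138, 219, 253), (138, 219, 253), (138, 216, 253), (139, 202, 248), (145, 185, 231), (149, 170, 204), (136, 153, 186), (106, 129, 174), (81, 112, 172), (68, 106, 171), (64, 101, 164), (59, 93, 151), (54, 82, 133), (50, 76, 123)]
440 [(137, 216, 253), (137, 218, 253), (139, 220, 253), (139, 219, 253), (139, 220, 253), (139, 221, 254), (141, 222, 254), (141, 218, 253), (140, 199, 246), (149, 181, 223), (156, 174, 203), (143, 159, 189), (110, 131, 172), (77, 107, 163), (63, 98, 160), (62, 98, 160), (62, 97, 160), (61, 97, 159)]
470 [(139, 220, 253), (141, 223, 254), (143, 224, 254), (143, 224, 254), (140, 221, 254), (138, 219, 253), (137, 219, 253), (137, 216, 252), (138, 202, 247), (147, 185, 229), (157, 176, 207), (154, 168, 194), (130, 148, 184), (92, 118, 171), (67, 102, 165), (64, 100, 165), (63, 100, 166), (62, 100, 165)]
```

View pics/w1c.png

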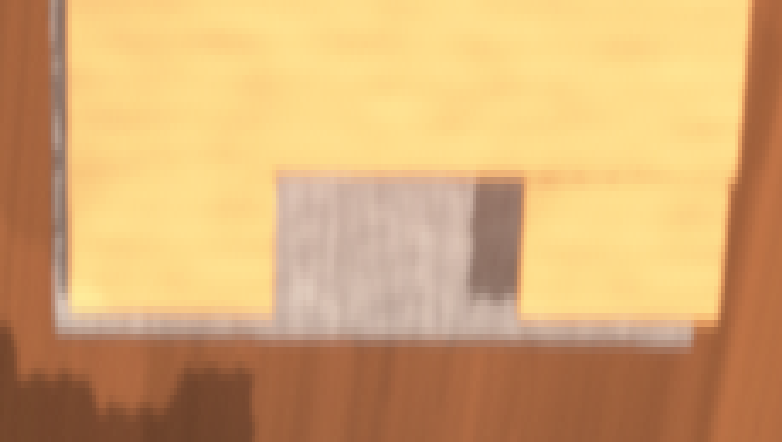

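Run:
```python
from h import *
d=dict(np.load("wrist1.npz")); im=d["img"].astype(float)
# saturation-like measure: R-B ; orange ~115, grey~45
def edge(u,v0=112,v1=129):
    c=im[v0:v1,u,1]-im[v0:v1,u,0]  # G-B: orange ~80, grey ~17
    ref=np.median(c[:5]); gr=20; h=(ref+gr)/2
    i=np.where(c<h)[0][0]; return v0+i-1+(c[i-1]-h)/(c[i-1]-c[i])
U=np.arange(294,347,4); V=np.array([edge(u) for u in U]); P=plane(d,U,V,0.0415); p=np.polyfit(P[:,0],P[:,1],1); print(V); print("top tab edge slope yaw", np.arctan2(-1,p[0]) , p, np.std(P[:,1]-np.polyval(p,P[:,0])))
U=np.arange(428,480,4); V=np.array([edge(u) for u in U]); Q=plane(d,U,V,0.0375); q=np.polyfit(Q[:,0],Q[:,1],1);print(V,q)
# both tabs line
A=np.r_[P,Q];k=np.polyfit(A[:,0],A[:,1],1);print("joint",k,"normal yaw",np.degrees(np.arctan2(1,-k[0])) , np.std(A[:,1]-np.polyval(k,A[:,0])))
c=plane(d,np.array([290.5,350.5]),np.array([125.5,125.5]),0.0415);print(c,np.linalg.norm(c[1]-c[0]))
# top view
d=dict(np.load("top1.npz"))
cv2.imwrite("pics/t1c.png",cv2.resize(d["img"][120:280,200:420],None,fx=3.6,fy=3.6))
print(proj(d,c))
```

```text
[125.45   125.4667 125.3393 125.2885 125.25   125.3333 125.3654 125.4038 125.4259 125.4792 125.4375 125.5208 125.5577 125.54  ]
top tab edge slope yaw -1.3753830635470001 [ 0.1979 -0.2153] 7.69405845141891e-05
[126.2778 126.3269 126.3036 126.3148 126.3148 126.3519 126.26   126.3519 126.4259 126.4038 126.44   126.54   127.4643] [ 0.1886 -0.2098]
joint [ 0.192  -0.2121] normal yaw 100.86820757093729 0.00020686329229537787
[[ 0.5058 -0.1154  0.0415]
 [ 0.5704 -0.1024  0.0415]] 0.06587871640591011
[[383.2222 230.5916]
 [377.8597 204.8929]]
```

View pics/t1c.png

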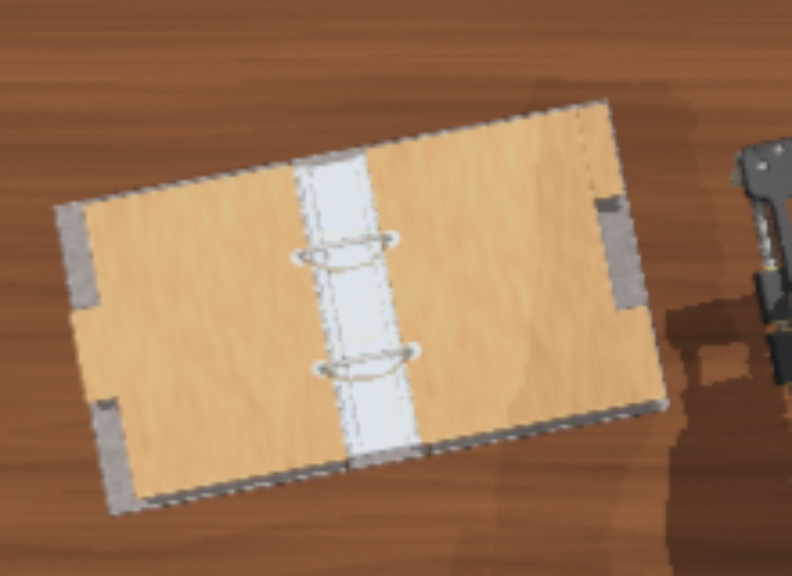

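Run:
```python
from h import *
d=dict(np.load("wrist1.npz")); P=cloud(d); s=arm.observe(); T=R.from_rotvec(s["ee_rot"]).as_matrix()
L=(P-s["position"])@T*1000
for u in (296,306,312,330,340,350):
    print(u); print([(v,)+tuple(np.round(L[v,u]).astype(int)) for v in range(234,266,2)])
cv2.imwrite("pics/w1f.png",cv2.resize(d["img"][220:360,190:460],None,fx=2.9,fy=2.9))
```

```text
296
[(234, np.int64(226), np.int64(-81), np.int64(-30)), (236, np.int64(225), np.int64(-84), np.int64(-30)), (238, np.int64(227), np.int64(-88), np.int64(-30)), (240, np.int64(227), np.int64(-91), np.int64(-30)), (242, np.int64(226), np.int64(-93), np.int64(-30)), (244, np.int64(227), np.int64(-97), np.int64(-30)), (246, np.int64(-10), np.int64(15), np.int64(-10)), (248, np.int64(-13), np.int64(15), np.int64(-10)), (250, np.int64(-15), np.int64(15), np.int64(-10)), (252, np.int64(-17), np.int64(15), np.int64(-9)), (254, np.int64(-19), np.int64(15), np.int64(-9)), (256, np.int64(-22), np.int64(15), np.int64(-9)), (258, np.int64(-24), np.int64(15), np.int64(-9)), (260, np.int64(-73), np.int64(40), np.int64(-5)), (262, np.int64(-74), np.int64(40), np.int64(-5)), (264, np.int64(-75), np.int64(40), np.int64(-4))]
306
[(234, np.int64(225), np.int64(-81), np.int64(-16)), (236, np.int64(227), np.int64(-85), np.int64(-16)), (238, np.int64(227), np.int64(-88), np.int64(-16)), (240, np.int64(226), np.int64(-90), np.int64(-16)), (242, np.int64(-6), np.int64(15), np.int64(-5)), (244, np.int64(-7)
[... 3042 characters left out ...]
, np.int64(226), np.int64(-87), np.int64(45)), (240, np.int64(226), np.int64(-90), np.int64(45)), (242, np.int64(227), np.int64(-93), np.int64(45)), (244, np.int64(226), np.int64(-96), np.int64(45)), (246, np.int64(226), np.int64(-99), np.int64(45)), (248, np.int64(-12), np.int64(15), np.int64(19)), (250, np.int64(-15), np.int64(15), np.int64(19)), (252, np.int64(-17), np.int64(15), np.int64(18)), (254, np.int64(-20), np.int64(15), np.int64(18)), (256, np.int64(-21), np.int64(15), np.int64(18)), (258, np.int64(-24), np.int64(15), np.int64(18)), (260, np.int64(-72), np.int64(40), np.int64(12)), (262, np.int64(-74), np.int64(40), np.int64(12)), (264, np.int64(-74), np.int64(39), np.int64(12))]
```

View pics/w1f.png

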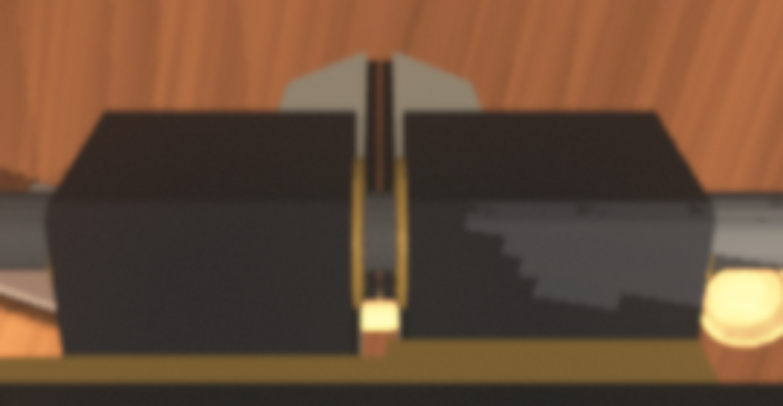

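Call:
{"name": "move_arm", "arguments": {"steps": "0.04 0 0 0 255;0.08 0 0 0 255;0.12 0 0 0 255;0.16 0.01 0 0 255;0.2 0.02 0 0 255;0.212 0.035 0 0 255;0.212 0.04 0 0 255;0.212 0.04 0 0 255"}}

```text
clock: 2.53
position: [0.5403, -0.133, 0.0148]
ee_rot: [-0.154, 1.567, 0.155]
force: [-0.5, -0.5, -0.1]
width: 0.007
```

Run:
```python
from h import *
s=arm.observe(); print(s["clock"],s["position"],s["force"]); T=R.from_rotvec(s["ee_rot"]).as_matrix(); print(T)
d=arm.get_image("wrist"); cv2.imwrite("pics/wrist2.png",d["img"]); 
L=(cloud(d)-s["position"])@T*1000
d=arm.get_image("scene"); cv2.imwrite("pics/scene2.png",cv2.resize(d["img"][160:310,240:400],None,fx=4,fy=4))
```

```text
2.5333 [ 0.5403 -0.133   0.0148] [-0.5462 -0.4673 -0.1041]
[[-0.0013 -0.1951  0.9808]
 [ 0.0003  0.9808  0.1951]
 [-1.      0.0006 -0.0012]]
```

View pics/wrist2.png

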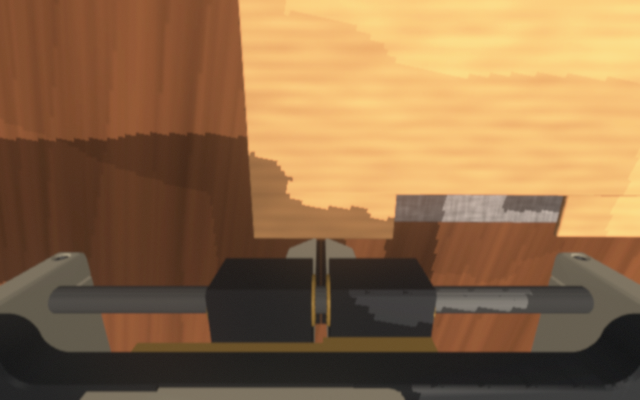

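View pics/scene2.png

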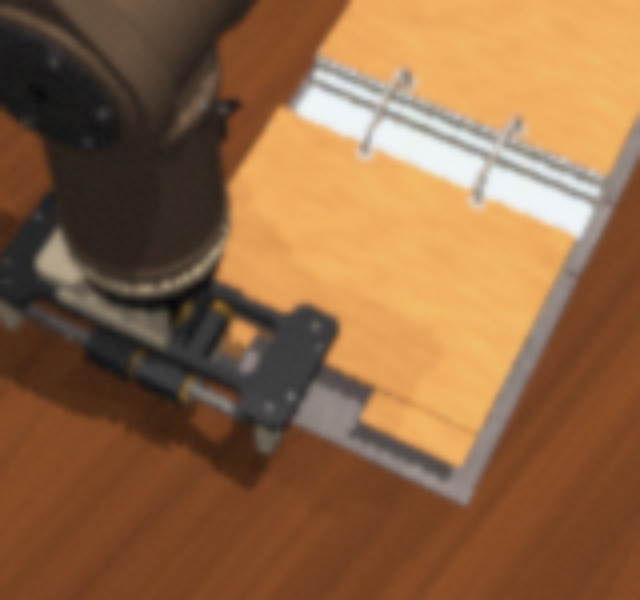

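Call:
{"name": "move_arm", "arguments": {"steps": "0 0.004 0 0 255;0 0.007 0 0 255;0 0.007 0 0 255"}}

```text
clock: 2.88
position: [0.5403, -0.1265, 0.0158]
ee_rot: [-0.154, 1.563, 0.153]
force: [0.3, 0.1, -0.3]
width: 0.006
```

Call:
{"name": "move_arm", "arguments": {"steps": "0 0.001 0 0 255;0 0.001 0 0 255"}}

```text
clock: 3.05
position: [0.5396, -0.1257, 0.0151]
ee_rot: [-0.154, 1.565, 0.154]
force: [-0.0, -0.6, 0.6]
width: 0.006
```

Call:
{"name": "move_arm", "arguments": {"steps": "0 0.001 0 0 255;0 0.001 0 0 255"}}

```text
clock: 3.22
position: [0.5393, -0.1246, 0.0148]
ee_rot: [-0.154, 1.565, 0.154]
force: [-0.3, 0.2, -0.3]
width: 0.008
```

Call:
{"name": "move_arm", "arguments": {"steps": "0 0.001 0 0 255;0 0.001 0 0 255"}}

```text
clock: 3.38
position: [0.539, -0.1235, 0.0147]
ee_rot: [-0.154, 1.565, 0.154]
force: [-0.0, 0.4, -1.0]
width: 0.006
```

Run:
```python
from h import *
d=arm.get_image("wrist"); cv2.imwrite("pics/wrist3.png",cv2.resize(d["img"][190:270,230:420],None,fx=4,fy=4))
s=arm.observe(); T=R.from_rotvec(s["ee_rot"]).as_matrix(); L=(cloud(d)-s["position"])@T*1000
for u in (300,340,270,380): print(u,[(v,)+tuple(np.round(L[v,u]).tolist()) for v in range(232,254,2)])
```

```text
300 [(232, -28.0, 28.0, -9.0), (234, -27.0, 26.0, -9.0), (236, -28.0, 26.0, -9.0), (238, -29.0, 25.0, -9.0), (240, -27.0, 23.0, -9.0), (242, -26.0, 22.0, -9.0), (244, -28.0, 21.0, -9.0), (246, -27.0, 20.0, -9.0), (248, -27.0, 19.0, -9.0), (250, -27.0, 18.0, -9.0), (252, -28.0, 17.0, -9.0)]
340 [(232, -26.0, 27.0, 10.0), (234, -27.0, 26.0, 10.0), (236, -27.0, 25.0, 10.0), (238, -27.0, 24.0, 10.0), (240, -28.0, 24.0, 10.0), (242, -26.0, 22.0, 10.0), (244, -27.0, 21.0, 10.0), (246, -27.0, 20.0, 10.0), (248, -26.0, 19.0, 10.0), (250, -28.0, 18.0, 10.0), (252, -27.0, 17.0, 10.0)]
270 [(232, -28.0, 28.0, -23.0), (234, -28.0, 27.0, -23.0), (236, -27.0, 25.0, -23.0), (238, -27.0, 24.0, -23.0), (240, -27.0, 23.0, -23.0), (242, -27.0, 22.0, -23.0), (244, -27.0, 21.0, -23.0), (246, -27.0, 20.0, -23.0), (248, -27.0, 19.0, -23.0), (250, -28.0, 18.0, -23.0), (252, -28.0, 17.0, -23.0)]
380 [(232, -27.0, 27.0, 29.0), (234, -28.0, 27.0, 29.0), (236, -26.0, 25.0, 29.0), (238, -28.0, 24.0, 29.0), (240, -26.0, 23.0, 29.0), (242, -27.0, 22.0, 29.0), (244, -27.0, 21.0, 29.0), (246, -27.0, 20.0, 29.0), (248, -27.0, 19.0, 29.0), (250, -26.0, 18.0, 29.0), (252, -27.0, 17.0, 29.0)]
```

View pics/wrist3.png

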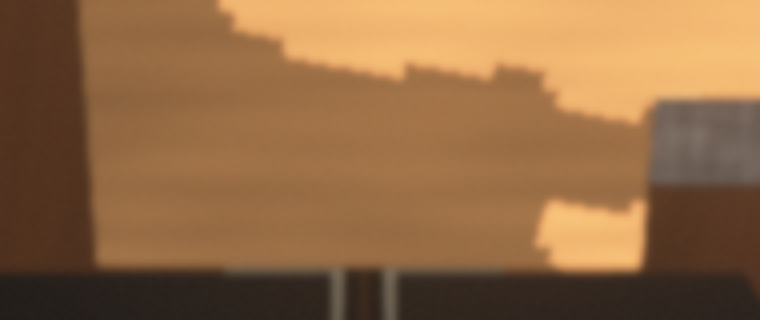

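Call:
{"name": "move_arm", "arguments": {"steps": "0 0.001 0 0 255;0 0.001 0 0 255"}}

```text
clock: 3.6
position: [0.5388, -0.1225, 0.0147]
ee_rot: [-0.154, 1.565, 0.154]
force: [0.7, -0.3, 0.2]
width: 0.007
```

Call:
{"name": "move_arm", "arguments": {"steps": "0 0.001 0 0 255;0 0.001 0 0 255"}}

```text
clock: 3.77
position: [0.5387, -0.1217, 0.0147]
ee_rot: [-0.154, 1.565, 0.154]
force: [0.0, -0.1, -0.3]
width: 0.004
```

Call:
{"name": "move_arm", "arguments": {"steps": "0 0.0005 0 0 255;0 0.0005 0 0 255"}}

```text
clock: 3.93
position: [0.5386, -0.1216, 0.0147]
ee_rot: [-0.154, 1.565, 0.153]
force: [-0.3, -2.4, -0.6]
width: 0.003
```

Call:
{"name": "move_arm", "arguments": {"steps": "0 0.0005 0 0 255;0 0.0005 0 0 255"}}

```text
clock: 4.1
position: [0.5386, -0.1215, 0.0148]
ee_rot: [-0.154, 1.565, 0.153]
force: [1.3, -3.5, -1.1]
width: 0.005
```

Call:
{"name": "move_arm", "arguments": {"steps": "0 0.0005 0 0 255;0 0.0005 0 0 255"}}

```text
clock: 4.27
position: [0.5386, -0.1215, 0.0148]
ee_rot: [-0.154, 1.565, 0.152]
force: [1.0, -5.6, -0.7]
width: 0.011
```

Call:
{"name": "move_arm", "arguments": {"steps": "-0.003 0 0 0 255;-0.006 0 0 0 255;-0.009 0 0 0 255;-0.012 0 0 0 255;-0.012 0 0 0 255"}}

```text
clock: 4.68
position: [0.5385, -0.1211, 0.0272]
ee_rot: [-0.154, 1.565, 0.152]
force: [0.7, -6.0, -0.3]
width: 0.003
```

Run:
```python
from h import *
s=arm.observe(); print(s["position"],s["force"])
d=arm.get_image("wrist"); cv2.imwrite("pics/wrist4.png",d["img"])
T=R.from_rotvec(s["ee_rot"]).as_matrix(); P=cloud(d)
for u in (200,280,320,360,380,450,600): print(u,[tuple(np.round(P[v,u]*1000).tolist()) for v in range(20,250,45)])
```

```text
[ 0.5385 -0.1211  0.0272] [ 0.6981 -6.0103 -0.3035]
200 [(451.0, -8.0, -0.0), (453.0, -31.0, 1.0), (455.0, -55.0, -0.0), (457.0, -81.0, 1.0), (459.0, -110.0, 0.0), (461.0, -142.0, 1.0)]
280 [(501.0, -10.0, 49.0), (504.0, -26.0, 48.0), (507.0, -44.0, 51.0), (510.0, -63.0, 51.0), (513.0, -83.0, 52.0), (517.0, -105.0, 54.0)]
320 [(517.0, -7.0, 48.0), (520.0, -23.0, 48.0), (523.0, -41.0, 50.0), (527.0, -59.0, 51.0), (531.0, -79.0, 52.0), (535.0, -101.0, 54.0)]
360 [(532.0, -4.0, 48.0), (536.0, -20.0, 49.0), (540.0, -37.0, 50.0), (544.0, -56.0, 50.0), (549.0, -76.0, 53.0), (554.0, -97.0, 54.0)]
380 [(540.0, -2.0, 48.0), (544.0, -19.0, 50.0), (549.0, -36.0, 49.0), (553.0, -54.0, 51.0), (558.0, -74.0, 53.0), (563.0, -95.0, 54.0)]
450 [(568.0, 3.0, 47.0), (572.0, -13.0, 49.0), (578.0, -30.0, 51.0), (583.0, -48.0, 53.0), (590.0, -68.0, 52.0), (625.0, -109.0, 1.0)]
600 [(627.0, 15.0, 47.0), (633.0, -1.0, 50.0), (639.0, -18.0, 51.0), (648.0, -35.0, 51.0), (656.0, -54.0, 53.0), (683.0, -80.0, 38.0)]
```

View pics/wrist4.png

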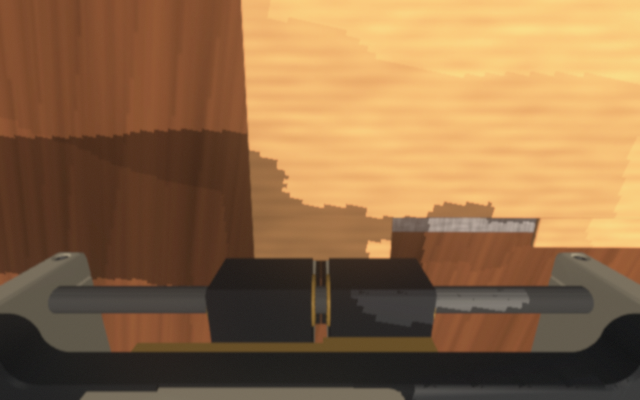

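Call:
{"name": "move_arm", "arguments": {"steps": "-0.005 0 0 0 255;-0.01 0.0005 0 0 255;-0.015 0.0012 0 0 255;-0.02 0.002 0 0 255;-0.025 0.003 0 0 255;-0.03 0.004 0 0 255;-0.036 0.0052 0 0 255;-0.036 0.0052 0 0 255"}}

```text
clock: 5.4
position: [0.5375, -0.1156, 0.0639]
ee_rot: [-0.155, 1.565, 0.153]
force: [0.9, -5.0, -0.2]
width: 0.008
```

```bash
cat > look.py <<'E'
from h import *
import sys
s=arm.observe(); print(s["clock"],s["position"],s["force"])
d=arm.get_image("wrist"); cv2.imwrite(f"pics/wrist{sys.argv[1]}.png",d["img"])
P=cloud(d)
n=np.array([0.190,-0.982]); c=np.array([0.538,-0.109])-0.2*n
for u in (280,380): print(u,[(round(float((P[v,u,:2]-c)@n*1000)),round(float(P[v,u,2]*1000)-40)) for v in range(10,262,18)])
E
python3 look.py 5
```

```text
5.4 [ 0.5375 -0.1156  0.0639] [ 0.94   -5.0415 -0.1816]
280 [(81, 21), (89, 24), (97, 27), (105, 30), (112, 30), (120, 32), (128, 34), (137, 36), (145, 38), (153, 40), (161, 42), (169, 45), (178, 47), (186, 49)]
380 [(81, 23), (88, 23), (96, 26), (104, 29), (112, 30), (120, 31), (128, 34), (136, 36), (144, 39), (153, 39), (161, 42), (169, 46), (178, 47), (186, 49)]
```

View pics/wrist5.png

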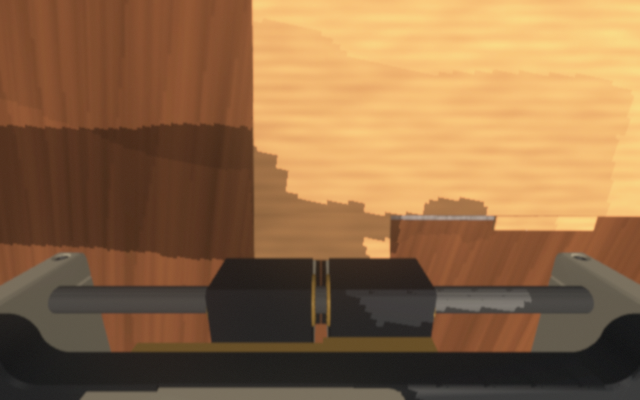

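Call:
{"name": "move_arm", "arguments": {"steps": "-0.008 0.0018 0 0 255;-0.016 0.0044 0 0 255;-0.024 0.0074 0 0 255;-0.032 0.0107 0 0 255;-0.04 0.0145 0 0 255;-0.048 0.0187 0 0 255;-0.056 0.0234 0 0 255;-0.064 0.0286 0 0 255;-0.064 0.0286 0 0 255"}}

```text
clock: 6.2
position: [0.5324, -0.0863, 0.1287]
ee_rot: [-0.155, 1.563, 0.154]
force: [-0.3, -5.4, 3.9]
width: 0.01
```

```bash
python3 look.py 6
```

```text
6.2 [ 0.5324 -0.0863  0.1287] [-0.3115 -5.3882  3.8632]
280 [(36, 28), (47, 35), (59, 44), (70, 50), (80, 59), (90, 65), (100, 72), (109, 78), (118, 84), (126, 90), (135, 96), (142, 102), (150, 107), (157, 112)]
380 [(36, 28), (47, 35), (58, 42), (69, 51), (80, 59), (90, 65), (100, 71), (109, 77), (118, 85), (126, 90), (134, 96), (142, 101), (150, 107), (157, 112)]
```

View pics/wrist6.png

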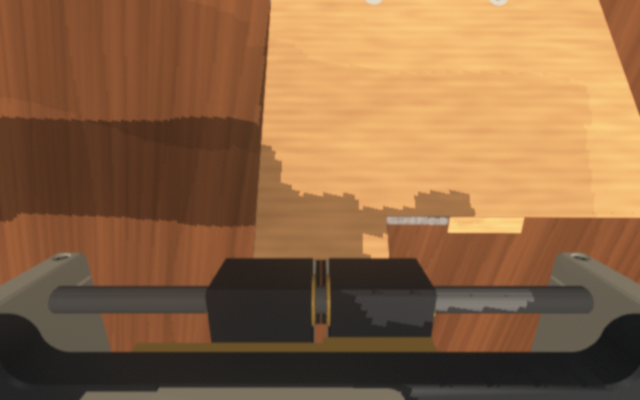

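Call:
{"name": "move_arm", "arguments": {"steps": "-0.008 0.005 0 0 255;-0.016 0.0115 0 0 255;-0.024 0.019 0 0 255;-0.032 0.0272 0 0 255;-0.04 0.0365 0 0 255;-0.048 0.047 0 0 255;-0.052 0.053 0 0 255;-0.056 0.059 0 0 255;-0.056 0.059 0 0 255"}}

```text
clock: 7.0
position: [0.5202, -0.0269, 0.1835]
ee_rot: [-0.155, 1.564, 0.156]
force: [-0.1, -0.4, 0.2]
width: 0.002
```

```bash
python3 look.py 7
python3 - <<'E'
from h import *
d=arm.get_image("scene"); cv2.imwrite("pics/scene7.png",cv2.resize(d["img"][60:310,220:460],None,fx=3,fy=2.4))
E
```

```text
7.0 [ 0.5202 -0.0269  0.1835] [-0.1497 -0.3986  0.1698]
280 [(-56, -36), (-40, -37), (-25, -39), (-8, -39), (9, -39), (27, -42), (41, 72), (53, 90), (62, 107), (71, 121), (79, 134), (85, 146), (92, 157), (98, 165)]
380 [(-48, -2), (-33, -1), (-21, -16), (-7, -27), (9, -28), (28, 49), (41, 72), (52, 90), (62, 107), (71, 121), (78, 133), (85, 145), (92, 156), (98, 164)]
```

View pics/wrist7.png

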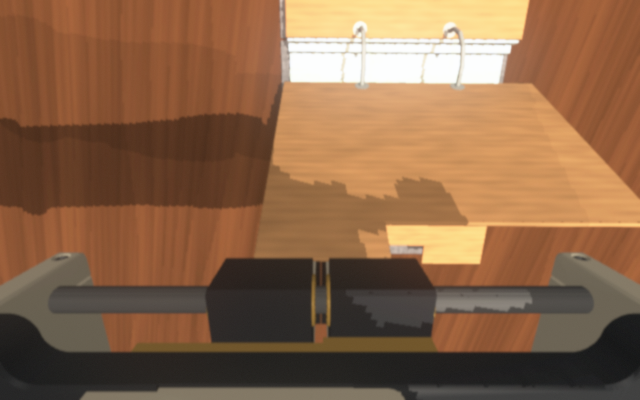

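View pics/scene7.png

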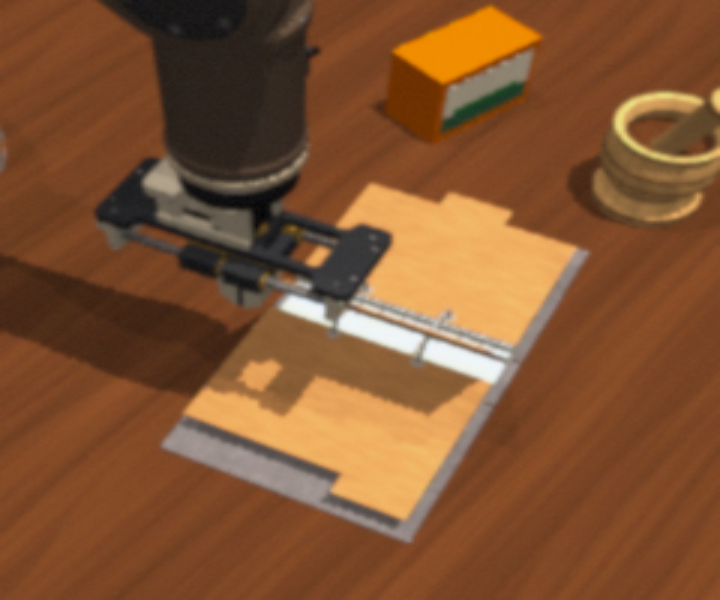

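Call:
{"name": "move_arm", "arguments": {"steps": "-0.005 0.01 0 0 255;-0.009 0.02 0 0 255;-0.012 0.03 0 0 255;-0.014 0.04 0 0 255;-0.016 0.05 0 0 255;-0.018 0.06 0 0 255;-0.019 0.07 0 0 255;-0.02 0.079 0 0 255;-0.02 0.088 0 0 255;-0.02 0.088 0 0 255"}}

```text
clock: 7.93
position: [0.5027, 0.0596, 0.2028]
ee_rot: [-0.155, 1.565, 0.157]
force: [-0.2, 0.2, 0.6]
width: 0.006
```

```bash
python3 look.py 8
```

```text
7.9333 [0.5027 0.0596 0.2028] [-0.1652  0.2393  0.6492]
280 [(-150, -40), (-134, -40), (-116, -40), (-99, -40), (-80, -40), (-62, -40), (-42, -40), (-22, -40), (-1, -40), (21, -40), (6, 97), (8, 134), (10, 160), (11, 181)]
380 [(-141, -2), (-126, -3), (-111, -2), (-95, -1), (-79, -2), (-62, -2), (-44, -3), (-26, -2), (-3, -28), (2, 44), (5, 98), (8, 133), (9, 161), (11, 181)]
```

View pics/wrist8.png

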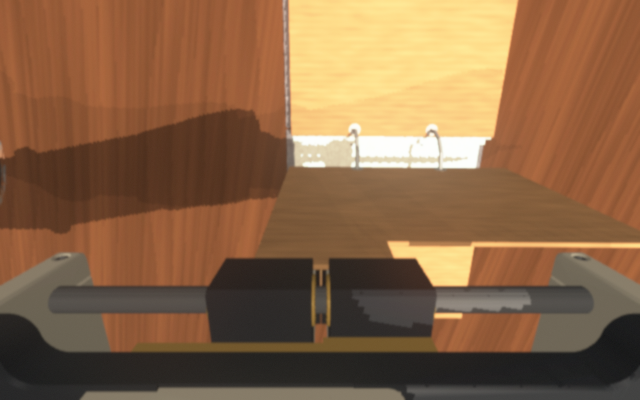

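Call:
{"name": "move_arm", "arguments": {"steps": "0 0.012 0 0 255;0.003 0.024 0 0 255;0.006 0.036 0 0 255;0.01 0.048 0 0 255;0.013 0.06 0 0 255;0.016 0.072 0 0 255;0.018 0.084 0 0 255;0.02 0.095 0 0 255;0.02 0.105 0 0 255;0.02 0.105 0 0 255"}}

```text
clock: 8.82
position: [0.4823, 0.1619, 0.1827]
ee_rot: [-0.155, 1.566, 0.156]
force: [-0.7, 0.8, -0.2]
width: 0.006
```

```bash
python3 look.py 9
```

```text
8.8167 [0.4823 0.1619 0.1827] [-0.696   0.7967 -0.2068]
280 [(-249, -39), (-234, -40), (-217, -39), (-201, -39), (-183, -39), (-166, -40), (-147, -40), (-128, -40), (-108, -41), (-88, -40), (-121, 158), (-104, 137), (-81, 106), (3, -40)]
380 [(-250, -39), (-234, -39), (-218, -40), (-197, -3), (-181, -1), (-166, -2), (-149, -3), (-132, -2), (-115, -2), (-96, -3), (-121, 158), (-105, 138), (-82, 108), (-47, 63)]
```

View pics/wrist9.png

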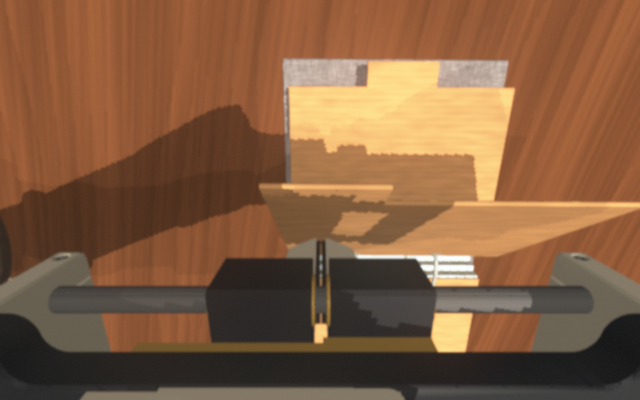

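Call:
{"name": "move_arm", "arguments": {"steps": "-0.01 -0.02 0 0 255;-0.03 -0.05 0 0 255;-0.05 -0.085 0 0 255;-0.07 -0.12 0 0 255;-0.09 -0.155 0 0 255;-0.1 -0.19 0 0 255;-0.1 -0.225 0 0 255;-0.1 -0.26 0 0 255;-0.1 -0.26 0 0 255;-0.1 -0.26 0 0 255"}}

```text
clock: 9.7
position: [0.5331, -0.0987, 0.2824]
ee_rot: [-0.15, 1.566, 0.148]
force: [0.7, 1.0, 0.6]
width: 0.004
```

```bash
cat > fin.py <<'E'
from h import *
import sys
s=arm.observe(); print(s["clock"],s["position"],s["force"])
n=np.array([0.190,-0.982]); c=np.array([0.538,-0.109])-0.2*n; a=np.array([.982,.19]); c=c+a*0.073
for nm in ("top","scene"):
    d=arm.get_image(nm); P=cloud(d); o=(P[...,:2]-c)@n*1000; x=(P[...,:2]-c)@a*1000; z=P[...,2]*1000
    for name,(x0,x1,o0,o1) in dict(left_in=(-90,90,-70,-50),left_mid=(-90,90,-130,-100),left_out=(-90,90,-172,-160),toptab=(-95,-55,-197,-185),midtab=(-20,20,-197,-185),right_mid=(-90,90,100,130),right_out=(-90,90,160,172),tabR=(55,95,185,197)).items():
        m=(x>x0)&(x<x1)&(o>o0)&(o<o1); print(nm,name,np.round(np.nanpercentile(z[m],[10,50,90]),1) if m.any() else None)
    cv2.imwrite(f"pics/{nm}{sys.argv[1]}.png",cv2.resize(d["img"][100:280,200:420] if nm=="top" else d["img"][60:310,220:460],None,fx=3,fy=2.4 if nm!="top" else 3))
E
python3 fin.py 10
```

```text
9.7 [ 0.5331 -0.0987  0.2824] [0.6526 1.0416 0.6346]
top left_in [39.5 42.1 44.8]
top left_mid [39.4 42.2 45. ]
top left_out [39.4 42.1 44.7]
top toptab [39.3 41.3 43.5]
top midtab [35.9 37.9 40.5]
top right_mid [35.5 38.5 41. ]
top right_out [ 37.8 393.2 699.3]
top tabR [35.3 38.4 41.1]
scene left_in [37.6 39.6 41.8]
scene left_mid [37.5 39.7 41.7]
scene left_out [37.3 39.8 41.8]
scene toptab [37.4 39.1 41.3]
scene midtab [34.1 35.6 37.5]
scene right_mid [33.7 35.8 37.8]
scene right_out [ 33.4 383.5 614. ]
scene tabR [ 0.3 34.1 36.9]
```

View pics/top10.png

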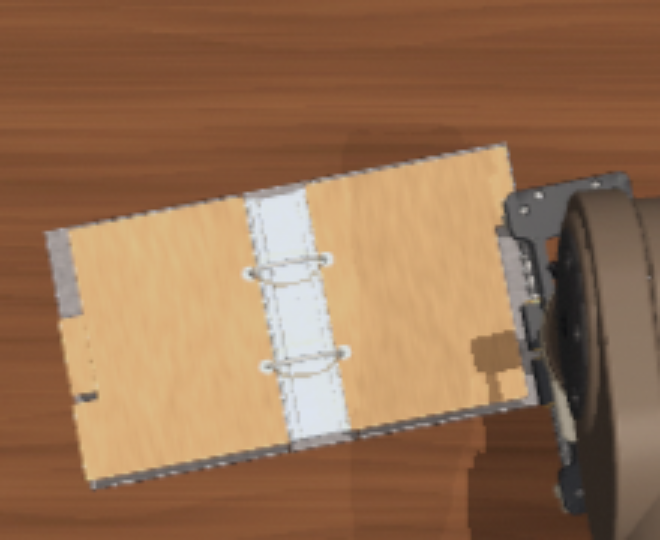

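View pics/scene10.png

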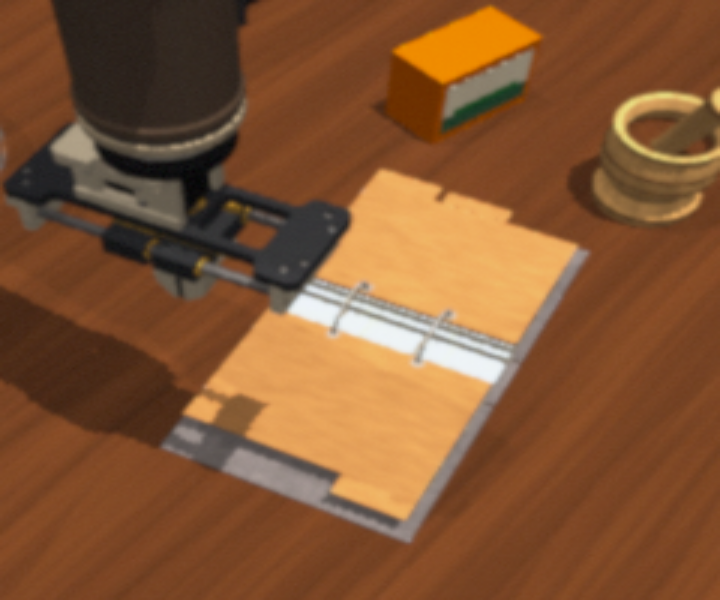

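Run:
```python
from h import *
a=np.load("top1.npz")["img"]; b=arm.get_image("top")["img"]
g=lambda i,r:np.float32(cv2.cvtColor(i,cv2.COLOR_BGR2GRAY)[r[0]:r[1],r[2]:r[3]])
for n,r in dict(spine=(155,255,275,325),mortar=(140,210,125,195),carton=(245,300,115,200),canister=(235,285,470,530),spoon=(105,220,455,510)).items():
    print(n,cv2.phaseCorrelate(g(a,r),g(b,r)))
s=arm.observe(); print(s["clock"],s["force"],np.abs(s["dq"]).max())
arm.sign_off()
```

```text
spine ((0.15018112728983368, -0.04272344009982021), 0.9416636288881302)
mortar ((-0.005910140843326417, -0.016208504714285255), 0.9955917667643523)
carton ((0.0014374340724998547, 0.03366906246640866), 0.9995094850769749)
canister ((28.30041102419903, -11.866179766284873), -0.11994584965705872)
spoon ((-0.08996252924331216, 0.10671879834094966), 0.5712855593363444)
9.85 [0.1106 0.5853 0.2714] 0.012654298636151676
the job is handed in; nothing more can be done
```

Run:
```python
import cv2,numpy as np
a=np.load("top1.npz")["img"]; b=cv2.imread("pics/top0.png")
out=[b[220:300,440:560],a[220:300,440:560]]
try:
    from h import *
    out.append(arm.get_image("top")["img"][220:300,440:560])
except Exception as e: print(e)
cv2.imwrite("pics/can.png",cv2.resize(np.hstack(out),None,fx=2,fy=2))
```

```text
the job is handed in; nothing more can be done
```

Run:
```python
import cv2,numpy as np
a=np.load("top1.npz")["img"]; b=cv2.imread("pics/top0.png")
cv2.imwrite("pics/can.png",cv2.resize(np.hstack([b[220:300,440:560],a[220:300,440:560]]),None,fx=3,fy=3))
```

```text
(no output)
```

View pics/can.png

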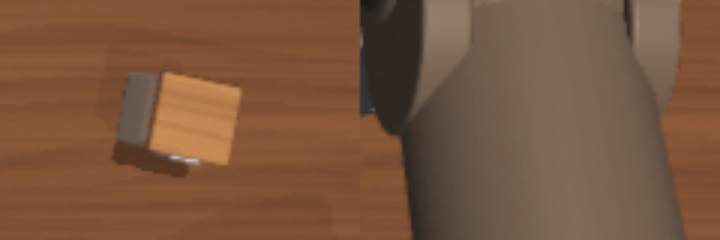

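The top divider now lies flat on the left-hand pages, and I handed the job in at 9.85 s of the 51 s allowed. With the fingers shut and pointing down, I set their outer side against the end of the tab and lifted. I followed the tab's arc past upright to about 127°, then drew back, and the divider fell onto the left pages by itself.

- **How the tab was lifted:** the tool can only point down, so no fingertip could reach beneath the flat tab. The first part of the lift was therefore friction on the tab's outer edge plus a light inward push. The push read about 5 to 7 N at the ends of the moves, and nothing was pinched.
- **Result:** the left side now measures about 3.5 to 4 mm higher than the right pages, and the tab shows at the near end of the left side. The second divider and its tab are still flat on the right.
- **Surroundings:** top-view comparison from before contact to after the turn shows about 0.15 px shift at the spine (under 0.5 mm) and no meaningful shift for the mortar or carton. The spoon shifted about 0.1 px, with a weaker match.
- **Failed check:** the comparison for the spice canister failed because the arm hid it in the top view from before contact. I have no after-the-job check on it. The fingers stayed well above it on the way across, at 0.227 m against its 0.09 m.
- **Robot at hand-in:** it was at rest, about 0.28 m up, and touching nothing, with force readings within noise.

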